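Sort feed screws by pitch on a notched gauge

ROBOT

A 6-joint arm with a two-finger parallel gripper is mounted at the origin on the work surface. World frame = base frame: x ahead of the robot, y to its left, z up, the work surface at z = 0. Lengths are in mm, angles in rad, forces in N, time in s.
With the tool pointing down it reaches from about 300 to 775 mm from the base axis. Payload 14.6 kg.
Tool frame: the origin (TCP) lies at the very end of the fingers, on their centre line; the grasp point (between the pads) lies 19 mm behind it; z points along the fingers, x is the direction in which the jaws open and shut, and the axes are right-handed (so a half turn about z gives the same grasp; the last joint's range is limited). The gripper opens to 94 mm and grips with 3 to 60 N. Pads are 16 mm wide; open, the fingers measure 119 mm over their backs; the gripper's body (75 mm by 177 mm) begins 78 mm behind the grasp point.
Start: joints at [1.236, 0.3, 1.521, -0, 1.321, -0.067], TCP at [145.533, 530.386, 205.446] pointing down, gripper open.
Joint ranges: [-3.03, 3.03], [-0.79, 2.21], [0.23, 2.52], [-1.04, 4.18], [0, 3.07], [-2.55, 2.55]. Speed limits (rad/s): [2.22, 2.22, 2.57, 3.14, 3.14, 3.14].

INTERFACE

Orientations are given as a 3x3 rotation matrix whose columns are the frame's x, y, z axes.
In Python, from rig import observe, snapshot, finish_job gives the robot as it stands.
- The arm moves only by the tool move_arm, never from a script. Its arguments are lists of equal length, an entry for each row: "xyz": the shift along the tool's x, y, z in mm, a list of three; "twist": the turn about the tool's z in degrees; "hand": the finger opening in mm, from 0 to 94. In form: {"xyz": [[x, y, z], ...], "twist": [twist, ...], "hand": [hand, ...]}. A call has 1 to 20 rows; each row shifts and turns the pose as measured when the row begins, along the tool's axes as they then stand; what a row does not reach is not made up. A row lasts 1/10 s, in which the tool goes at most 50 mm and 8.59 degrees, less where a joint would pass 70% of its speed; a pose out of reach is approached as far as the arm can. A call is refused whole if a number of a shift passes 50 or a number of a turn 8.59, either way. A call with a gripper value outside its range is refused whole. The fingers move at their own pace and stop on an object; the grip force is fixed at half the most. Time passes only in rows, so rows that do not move let the fingers close. It gives the time, the measured TCP pose, the force and the opening at its end, in the units of the state.
- observe(): the state, without advancing time (a new reading comes with each control period).
- snapshot(name): name is "scene" or "top" or "wrist"; returns a dict with "img" (400x640x3 uint8, red, green, blue), "range_z" (400x640 float32, mm along the optical axis (not along the pixel's ray), 0 where there is no reading), "fx", "fy", "cx", "cy" (pixels), "R" (3x3) and "t" (3): a world point X has camera coordinates R X + t; the wrist camera has in their place "T_tool_cam" (4x4, takes a point from camera to tool coordinates, whose origin is the TCP and whose axes are the tool frame's). Camera axes: x right, y down, z forward; pixel columns grow to the right and rows downward; lengths in mm; the calibration is good to about 2 mm. A picture is of the moment at which its call begins: read the wrist's pose just before it.
- finish_job(): hands the job in, once; it reports no verdict.
The state is a dict: "time": time; "joints": joint angles; "joint_velocities": joint speeds; "tau": joint torques, N m; "tool_pos": TCP position; "eef_rot": TCP orientation; "wrist_force": force on the tool from outside, world axes, zero at the start; "ft_torque": the same for the moment, N m; "gripper_width": opening from 0.0 (shut) to 1.0 (fully open).
Only numpy, scipy, OpenCV 4.12 (cv2) and the standard library are available. Lean on these libraries where they do the work, as an engineer would, in place of code of your own. Each camera call takes 0.05 s, during which the arm holds its last target.

TASK

Sort the two feed screws by thread pitch on the notched gauge: try them on the two blue blocks and leave each one lying on the block that it fits, roughly centred, level, with its thread dropped fully home in the notches. Let go of both and leave everything else on the table where it is.

Things in the scene. Friction and masses are not known exactly. Their poses are not given: they have to be found in the camera images.
- screw_a_center (a point): Centre, on the axis, of a stainless feed screw lying level, 14 mm above what its collars lie on; x along the screw. Core 17 mm, thread ridges 26 mm in diameter, gripped across the thread (26 mm wide, from 37 mm one side of the middle to 37 mm the other). One screw has a 9 mm pitch (ridges 3 mm thick), the other 12 mm (ridges 4 mm thick); all else is alike.
- screw_b_center (a point): Centre of the other feed screw, as screw_a_center but of the other pitch. Both are symmetric end to end, with a ridge at the middle.
- station_1 (a point): One station of the thread gauge: where a screw's axis lies when its thread is fully home on the blue notched block here, 56 mm above the table; x along the screw, z up. The block is 20 mm wide, 40 mm long, set up to 6 mm off this point along x either way, so the notches must be felt or seen. Its teeth reach to 5 mm below this point; beside it all is clear down to the plate, 44 mm below.
- station_2 (a point): The gauge's other station, 130 mm beside station_1, as there. One station has the 9 mm block (teeth 3.5 mm thick), the other the 12 mm block (teeth 5 mm thick); which is where changes. A screw lies in the teeth's shallow V tops; home, it has 1.2 to 1.5 mm of play lengthwise either way.
- gauge: The gauge's aluminium base plate, 150 x 200 x 12 mm, fixed; origin under its middle, stations at y -65 and +65 mm. A screw whose ridges stand on the teeth rides 5 mm above home. Shifted along x, within one pitch it finds its notches and drops in on its own block; on the wrong block it never does.
- screw_a: The screw of screw_a_center, about 0.24 kg: 122 mm long over its stubs, with a square collar 28 x 28 x 10 mm centred 50 mm to either side of its middle. Origin under its middle, 14 mm below its centre; x along the screw.
- screw_b: The screw of screw_b_center, else as screw_a.
- nut: Bystander: brass knurled nut, 34 mm across, 20 mm high; origin under it.
- spatula: Bystander: blue plastic spatula lying flat; origin near its middle, underneath.
- bowl: Bystander: white weighing bowl, 90 mm across, 35 mm high; origin under it.
- jar: Bystander: amber glass jar, 52 mm across, 55 mm high; origin under it.
- beaker: Bystander: glass beaker, 72 mm across, 95 mm high; origin under it.
- wrench: Bystander: steel spanner lying flat; origin near its middle, underneath.
- stirbar: Bystander: white stirring bar, 10 mm thick, 60 mm long; origin near its middle, underneath.
There are look-alikes about, which are no part of the job. Leave any purple look-alike of the screw_a alone. Leave any green look-alike of the screw_b alone.

How it is judged:
By the outcome, as a careful person would: the job done as asked, in the order asked, and still so for the second after the job is handed in, with the robot touching nothing.
It also fails if it takes over 72 s, if anything falls off the work surface, if the arm or the gripper's body presses on something with over 40 N, if the wrist force passes 120 N, or if a joint passes its speed limit or range.

## Working session

There is one attempt and no reset: what is moved stays moved. The work goes in short steps, Python scripts to look and compute and a tool call to move; the robot and the scene stay as the last step left them, time stands still between calls to the robot, and variables do not carry over. Pictures are saved under pics/ and viewed, and the job is handed in when it is done.

Besides the shell and the picture viewer there is one more tool, called after "Request:" as name([rows], argument=value, ...), one row to a line, values as JSON. move_arm: Moves the arm, as the interface text tells. Its arguments: {"type":"object","properties":{"xyz":{"type":"array"},"twist":{"type":"array"},"hand":{"type":"array"}},"required":["xyz","twist","hand"]}

```bash
mkdir -p pics
cat > h.py <<'E'
import numpy as np, cv2
from rig import observe, snapshot, finish_job
def save(n,img,s=1): cv2.imwrite('pics/'+n+'.png',cv2.cvtColor(cv2.resize(img,None,fx=s,fy=s,interpolation=cv2.INTER_CUBIC),cv2.COLOR_RGB2BGR))
def ray(c,u,v,z,o=None):
    d=np.array([(u-c['cx'])/c['fx'],(v-c['cy'])/c['fy'],1.])
    if 'R' in c and c['R'] is not None:
        R=np.array(c['R']);C=-R.T@np.array(c['t']);d=R.T@d
    else:
        T=np.array(c['T_tool_cam']);E=np.array(o['eef_rot']);C=np.array(o['tool_pos'])+E@T[:3,3];d=E@T[:3,:3]@d
    return C+d*(z-C[2])/d[2]
E
python3 - <<'E'
from h import *
import pickle
o=observe();print(o)
for n in('scene','top','wrist'):
    c=snapshot(n);pickle.dump(c,open(n+'0.pkl','wb'));save(n+'0',c['img'],1.25);print(n,{k:v for k,v in c.items() if k not in('img','range_z')})
E
```

```text
{'time': 0.0, 'joints': array([ 1.23638391e+00,  3.00451706e-01,  1.52159061e+00, -2.34059722e-05,
        1.32069766e+00, -6.65595926e-02]), 'joint_velocities': array([-8.27424895e-04, -6.06000792e-04, -1.35814638e-03, -4.46511452e-04,
       -9.66597505e-05, -5.67618037e-04]), 'tau': array([-3.80576123e-03, -5.31789351e+01, -3.52742457e+01,  7.06650387e-02,
        2.43756064e-02, -1.08206891e-04]), 'tool_pos': array([145.46341042, 530.13881429, 204.89293988]), 'eef_rot': array([[ 2.64655636e-01,  9.64342920e-01, -3.55146199e-04],
       [ 9.64342304e-01, -2.64655869e-01, -1.09120828e-03],
       [-1.14629050e-03, -5.36880825e-05, -9.99999342e-01]]), 'wrist_force': array([ 0.6501917 , -0.34801472,  0.07032258]), 'ft_torque': array([ 0.00513315,  0.01597411, -0.00511303]), 'gripper_width': 1.0012299212272475}
scene {'fx': 367.3855308174802, 'fy': 367.3855308174802, 'cx': 319.3414882311169, 'cy': 199.03008747933941, 'R': array([[-0.83833033,  0.54516054,  0.00149902],
       [ 0.34302587,  0.52962728, -0.77577586],
       [-0.42371631, -0.64984223, -0.63100678]]), 't': array([ 472.68482758, -129.46808498, 1299.00002401])}
top {'fx': 419.2544712533973, 'fy': 419.2544712533973, 'cx': 316.74346649143354, 'cy': 201.47573484173023, 'R': array([[ 0.00879029, -0.99989466,  0.01154996],
       [-0.99721135, -0.00962156, -0.07400639],
       [ 0.07410973, -0.01086722, -0.99719088]]), 't': array([ -48.30926654,  573.69531841, 1211.69811052])}
wrist {'fx': 338.73417159686795, 'fy': 338.73417159686795, 'cx': 315.3733689283324, 'cy': 199.59665279173058, 'T_tool_cam': array([[ 9.99999994e-01, -4.95174335e-06, -1.07764086e-04,
        -2.18956294e-01],
       [ 3.52068289e-05,  9.59230087e-01,  2.82626325e-01,
        -8.24937061e+01],
       [ 1.01971060e-04, -2.82626327e-01,  9.59230081e-01,
        -1.79183904e+02],
       [ 0.00000000e+00,  0.00000000e+00,  0.00000000e+00,
         1.00000000e+00]])}
```

View pics/scene0.png

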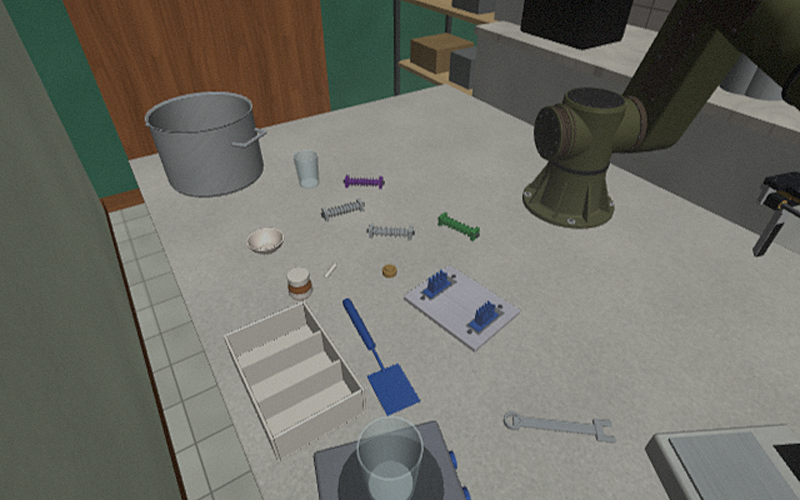

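View pics/top0.png

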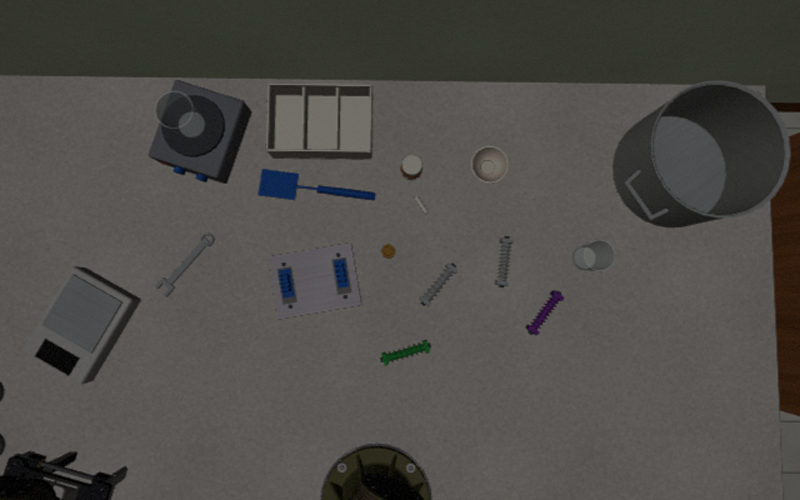

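View pics/wrist0.png

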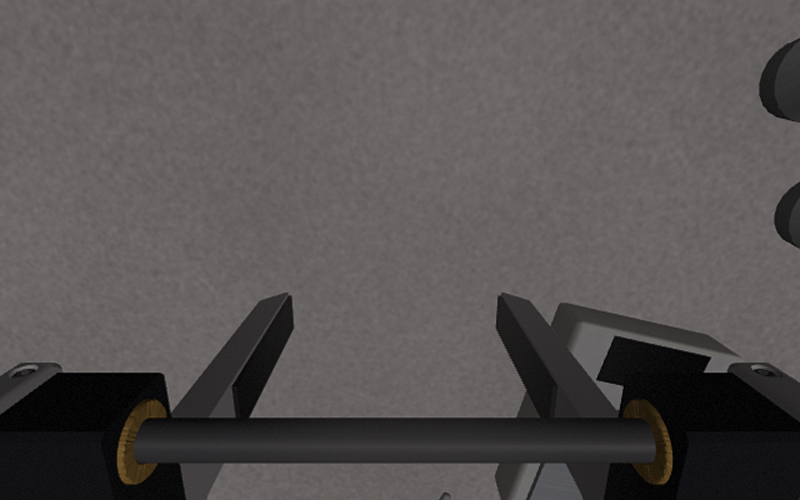

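The top view (800×500 scale) has four screw-like things. The grey ones at (438,284) and (504,262) are the stainless screws. Purple (545,313) and green (406,352) are look-alikes to leave alone. The gauge's blue blocks are at (287,285) and (341,273). I'll confirm in an enlarged crop.

Run:
```python
from h import *
import pickle
c=pickle.load(open('top0.pkl','rb'));im=c['img']
a=cv2.resize(im[170:260,320:430],None,fx=7,fy=6.5,interpolation=cv2.INTER_CUBIC)
save('crop1',np.clip(a.astype(float)*1.7,0,255).astype(np.uint8))
b=cv2.resize(im[190:260,210:300],None,fx=8,fy=8,interpolation=cv2.INTER_CUBIC)
save('crop2',np.clip(b.astype(float)*1.7,0,255).astype(np.uint8))
hsv=cv2.cvtColor(im,cv2.COLOR_RGB2HSV)
m=cv2.inRange(hsv,(105,120,60),(125,255,255)); 
n,l,s,ce=cv2.connectedComponentsWithStats(m)
for i in range(1,n):
    if s[i,4]>40: 
        ys,xs=np.where(l==i);r=cv2.minAreaRect(np.c_[xs,ys].astype(np.float32));print(s[i],ce[i],r,ray(c,*r[0],51))
# screws: brightness
g=im.max(2).astype(int)
for (u,v) in((350,227),(403,210)):
    w=im[v-24:v+24,u-22:u+22].max(2); bl=cv2.medianBlur(im.max(2),51)[v,u]
    d=(cv2.absdiff(w,np.full_like(w,bl))>18).astype(np.uint8);d=cv2.morphologyEx(d,cv2.MORPH_CLOSE,np.ones((5,5)))
    n,l,s,ce=cv2.connectedComponentsWithStats(d);i=1+s[1:,4].argmax()
    ys,xs=np.where(l==i);r=cv2.minAreaRect(np.c_[xs+u-22,ys+v-24].astype(np.float32))
    bx=cv2.boxPoints(r);print(r,ray(c,*r[0],14));print(np.array([ray(c,*p,14)[:2] for p in bx]))
```

```text
[207 135  93  25 849] [236.41460542 148.73380448] ((253.4381561279297, 151.28701782226562), (91.83195495605469, 21.07766342163086), 7.765166282653809) [715.68262882 141.64316033  51.        ]
[267 207  12  24 172] [272.70348837 218.43604651] ((272.6621398925781, 218.4729766845703), (22.193862915039062, 8.713146209716797), 80.53767395019531) [521.98482471  82.90291036  51.        ]
[223 215  12  23 169] [228.50887574 226.32544379] ((228.739990234375, 226.17999267578125), (22.344575881958008, 9.333809852600098), 81.8698959350586) [498.86710273 207.63960465  51.        ]
((349.9999694824219, 226.99998474121094), (9.98687744140625, 41.48394775390625), 39.80556869506836) [ 500.14987951 -141.83656431   14.        ]
[[ 462.30408013  -91.56502416]
 [ 556.92309446 -169.64519779]
 [ 538.20198713 -192.38208173]
 [ 443.78786331 -114.22930862]]
((402.504638671875, 208.9520721435547), (10.049823760986328, 40.584590911865234), 5.52754020690918) [ 554.91836716 -297.379231     14.        ]
[[ 496.44457301 -276.42502219]
 [ 616.41978678 -288.69142813]
 [ 613.82481135 -318.48843564]
 [ 493.85582646 -306.00500281]]
```

View pics/crop1.png

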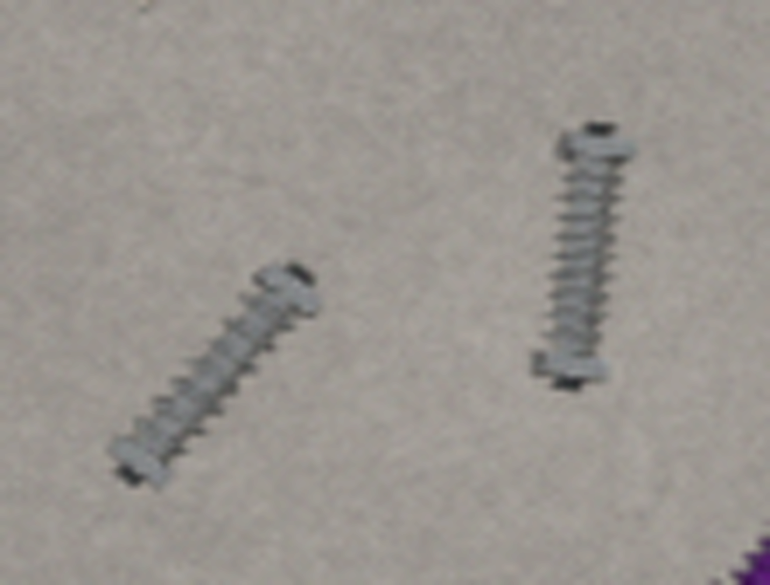

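View pics/crop2.png

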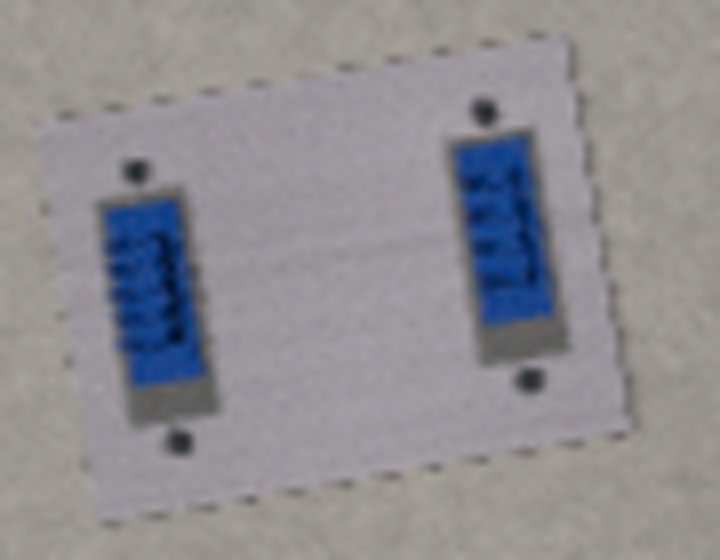

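```bash
cat >> h.py <<'E'
def goto(x,y,z,yaw=None):
    o=observe();R=np.array(o['eef_rot']);d=R.T@(np.array([x,y,z])-o['tool_pos'])
    cy=np.degrees(np.arctan2(R[1,0],R[0,0]))
    print('t',round(o['time'],2),'pos',o['tool_pos'].round(1),'yaw',cy.round(2),'F',o['wrist_force'].round(1),'w',round(o['gripper_width']*94,1))
    print('shift',d.round(1),'twist',None if yaw is None else round(cy-yaw,2))
E
python3 - <<'E'
from h import *
import pickle
goto(510,145,200,100)
# plate edge yaw
c=pickle.load(open('top0.pkl','rb'))
P=[ray(c,210+u/8,190+v/8,12)[:2].round(1) for u,v in((45,118),(565,38),(635,430),(100,522))]
print(P)
for a,b in((1,0),(2,3),(3,0),(2,1)):
    d=P[b]-P[a];print(np.degrees(np.arctan2(d[1],d[0])),np.hypot(*d))
print(sum(P)/4)
E
```

```text
t 0.15 pos [145.5 530.2 205. ] yaw 74.66 F [-0.3  0.1 -0.2] w 94.2
shift [-275.   453.4    5.2] twist -25.34
[array([562.2, 255.5]), array([593.8,  64.1]), array([449.4,  36.2]), array([414.2, 231.5])]
99.3749219341865 193.9910307204949
100.21704482913253 198.44679387684752
9.211026540816665 149.93331851193057
10.935555458273951 147.07062929082744
[504.9   146.825]
```

Request:
move_arm([
  [-14,23,0],
  [-14,23,0],
  [-14,23,0],
  [-14,23,0],
  [-14,23,0],
  [-14,23,0],
  [-14,23,0],
  [-14,23,0],
  [-14,23,0],
  [-14,23,0],
  [-14,23,0],
  [-14,23,0],
  [-14,23,0],
  [-14,23,0],
  [-14,23,0],
  [-14,23,0],
  [-14,23,0],
  [-14,23,0],
  [-14,23,0],
  [-14,23,0],
], twist=[0,0,0,0,0,0,0,0,0,0,0,0,0,0,0,0,0,0,0,0], hand=[94,94,94,94,94,94,94,94,94,94,94,94,94,94,94,94,94,94,94,94])

```text
time: 2.15
tool_pos: [526.1, 122.8, 201.8]
eef_rot: [[0.26, 0.966, -0.005], [0.966, -0.26, -0.005], [-0.006, -0.004, -1.0]]
wrist_force: [-0.4, -0.5, -0.1]
gripper_width: 1.001
```

Request:
move_arm([
  [3,-5,4],
  [3,-5,4],
  [3,-5,4],
  [3,-5,4],
  [0,0,4],
  [0,0,0],
], twist=[-5,-5,-5,-5,-5.2,0], hand=[94,94,94,94,94,94])

```text
time: 2.75
tool_pos: [508.5, 134.2, 179.1]
eef_rot: [[-0.187, 0.982, -0.009], [0.982, 0.187, -0.006], [-0.004, -0.01, -1.0]]
wrist_force: [-0.7, -0.0, -0.0]
gripper_width: 1.003
```

Run:
```python
from h import *
import pickle
goto(510,145,180,100)
o=observe();c=snapshot('wrist');pickle.dump((o,c),open('w1.pkl','wb'));save('w1',c['img'],1.25)
```

```text
t 2.75 pos [508.5 134.2 179.1] yaw 100.8 F [-0.7 -0.  -0. ] w 94.3
shift [10.3  3.4 -1. ] twist 0.8
```

View pics/w1.png

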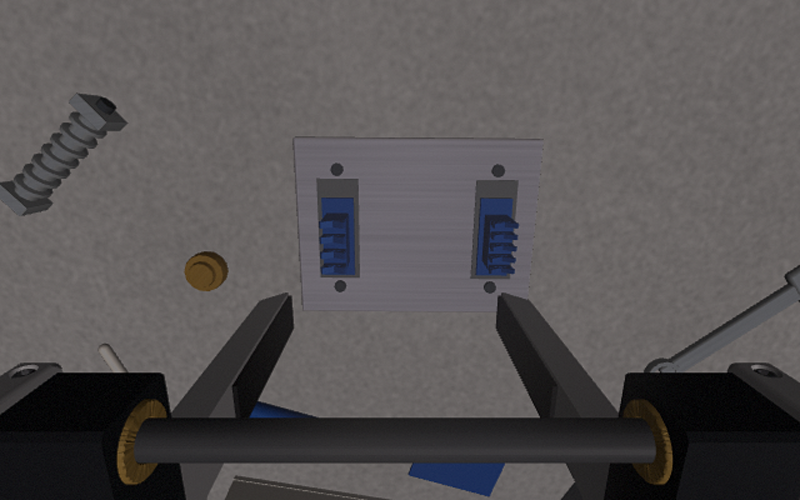

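Run:
```python
from h import *
import pickle
o,c=pickle.load(open('w1.pkl','rb'));im=c['img'].astype(float)*2
im=np.clip(im,0,255).astype(np.uint8)
a=cv2.resize(im[130:240,245:295],(380,800//800*590),interpolation=cv2.INTER_CUBIC)
b=cv2.resize(im[130:240,370:420],(380,590),interpolation=cv2.INTER_CUBIC)
save('w1c',np.hstack([a,b]))
```

```text
(no output)
```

View pics/w1c.png

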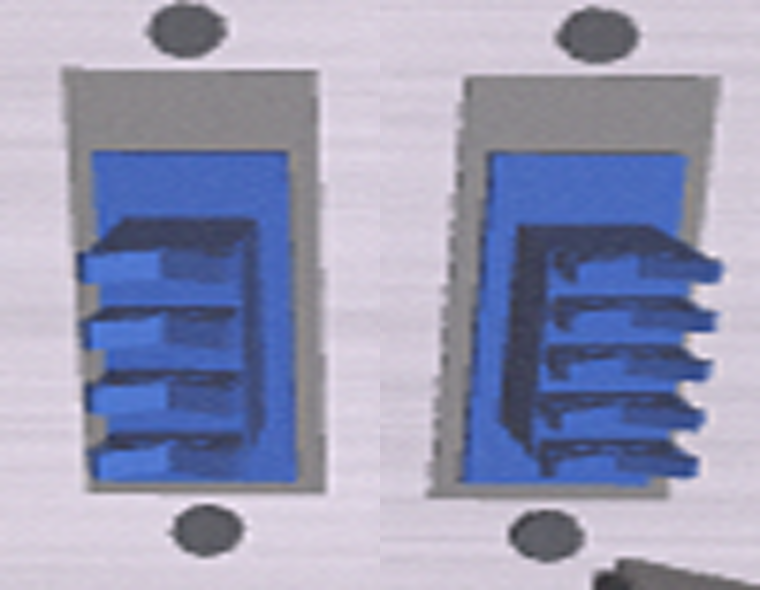

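Run:
```python
from h import *
import pickle
o,c=pickle.load(open('w1.pkl','rb'))
L=[(165,266),(165,330),(165,394),(165,457)];Rr=[(258,265),(254,317),(251,362),(247,413),(243,459)]
A=[ray(c,245+x*50/380,130+y*110/590,50,o)[:2] for x,y in L]
B=[ray(c,370+x*50/380,130+y*110/590,50,o)[:2] for x,y in Rr]
A=np.array(A);B=np.array(B)
print(A.round(1),B.round(1));print(A.mean(0),B.mean(0))
print(np.linalg.norm(np.diff(A,axis=0),axis=1),np.linalg.norm(np.diff(B,axis=0),axis=1))
# base block outlines (plinth rectangles) & holes on plate z=12
H=[ray(c,245+x*50/380,130+y*110/590,12,o)[:2] for x,y in ((187,30),(208,530))]+[ray(c,370+x*50/380,130+y*110/590,12,o)[:2] for x,y in ((217,35),(165,535))]
H=np.array(H);print(H.round(1),((H[0]+H[1])/2).round(1),((H[2]+H[3])/2).round(1))
for d in (H[1]-H[0],H[3]-H[2]): print(np.degrees(np.arctan2(d[1],d[0])),np.hypot(*d))
P=np.array([ray(c,u/1.25,v/1.25,12,o)[:2] for u,v in((293,137),(543,139),(531,311),(304,310))]);print(P.round(1),P.mean(0))
for a,b in((0,3),(1,2),(0,1),(3,2)):
    d=P[b]-P[a];print(np.degrees(np.arctan2(d[1],d[0])),np.hypot(*d))
goto(500.1,-141.8,100,50.5)
```

```text
[[505.   86.4]
 [516.4  88.1]
 [528.   89.9]
 [539.7  91.6]] [[480.8 212.1]
 [489.9 214. ]
 [497.9 215.7]
 [507.1 217.6]
 [515.5 219.3]]
[522.28671598  89.01394442] [498.21848103 215.73235399]
[11.51196592 11.74326916 11.79253169] [9.30916725 8.17911628 9.40811325 8.61551645]
[[468.8  78.4]
 [567.6  96.6]
 [445.2 206.7]
 [544.1 224.8]] [518.2  87.5] [494.6 215.7]
10.399725405471237 100.4966649908441
10.379946583591565 100.478336857464
[[450.2  40.3]
 [414.6 235.2]
 [559.  266.4]
 [596.2  68.2]] [504.99817926 152.52478186]
10.82031206857041 148.69175698551234
12.162975570535643 147.76666772983478
100.35577996016144 198.1492919137183
100.63818721736456 201.60623017551444
t 2.8 pos [508.7 134.2 179.4] yaw 100.62 F [-0.8 -0.1  0.1] w 94.1
shift [-269.4  -58.6   81.1] twist 50.12
```

Run:
```python
from h import *
import pickle
c=pickle.load(open('top0.pkl','rb'))
H=np.array([ray(c,210+x/8,190+y/8,12)[:2] for x,y in((485,112),(530,380),(135,172),(180,442))])
print(H.round(1),(H[0]+H[1])/2,(H[2]+H[3])/2)
# range check
o,w=pickle.load(open('w1.pkl','rb'))
def pt(c,u,v,o=None):
    z=c['range_z'][v,u];p=np.array([(u-c['cx'])/c['fx']*z,(v-c['cy'])/c['fy']*z,z])
    if o is None: return np.array(c['R']).T@(p-np.array(c['t']))
    T=np.array(c['T_tool_cam']);return o['tool_pos']+np.array(o['eef_rot'])@(T[:3,:3]@p+T[:3,3])
print(pt(c,250,225),pt(c,350,260),pt(c,250,260),pt(c,300,200)); print(pt(w,335,170,o),pt(w,200,100,o),pt(w,480,100,o),pt(w,335,50,o))
s=snapshot('scene');pickle.dump(s,open('s1.pkl','wb'))
im=np.clip(s['img'].astype(float)*1.6,0,255).astype(np.uint8);save('s1c',im[150:290,250:430],4.2)
```

```text
[[566.   93.3]
 [467.4  75.1]
 [542.6 221.9]
 [443.6 203. ]] [516.70688182  84.18860105] [493.11079707 212.43702176]
[503.37104174 152.48071668  15.10082641] [ 402.77589321 -143.24369223    1.62102033] [400.45688108 152.21550017   2.51122683] [579.57153708   6.85631032   1.16127117]
[490.88133716 150.54720265  12.18806412] [4.48079781e+02 1.98180207e+00 1.29625412e-01] [394.90456183 281.00590986   1.12678191] [376.28132828 127.47437133  -0.48808427]
```

View pics/s1c.png

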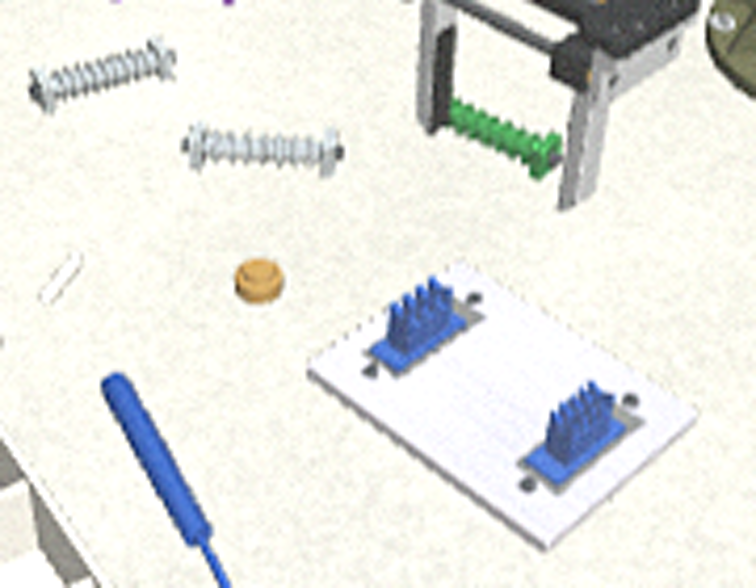

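Request:
move_arm([
  [-20,-4,0],
  [-20,-4,0],
  [-20,-4,0],
  [-20,-4,0],
  [-20,-4,0],
  [-20,-4,0],
  [-20,-4,3],
  [-20,-4,6],
  [-20,-4,6],
  [-20,-4,6],
  [-20,-4,6],
  [-20,-4,6],
  [-20,-4,6],
  [0,0,0],
], twist=[0,0,0,0,0,0,0,0,0,0,0,0,0,0], hand=[80,60,60,60,60,60,60,60,60,60,60,60,60,60])

```text
time: 4.25
tool_pos: [502.3, -142.2, 144.6]
eef_rot: [[-0.146, 0.989, -0.002], [0.989, 0.145, -0.006], [-0.006, -0.003, -1.0]]
wrist_force: [1.0, 0.2, -0.3]
gripper_width: 0.641
```

Request:
move_arm([
  [0,0,0],
  [0,0,0],
  [0,0,0],
  [0,0,0],
  [0,0,0],
  [0,0,0],
  [0,0,0],
], twist=[8.3,8.3,8.3,8.3,8.3,8.3,0], hand=[60,60,60,60,60,60,60])

```text
time: 4.95
tool_pos: [503.6, -138.7, 147.4]
eef_rot: [[0.688, 0.726, 0.0], [0.726, -0.688, -0.006], [-0.004, 0.004, -1.0]]
wrist_force: [-0.5, -0.1, -0.2]
gripper_width: 0.64
```

Run:
```python
from h import *
import pickle
goto(500.1,-141.8,100,50.5)
o=observe();c=snapshot('wrist');pickle.dump((o,c),open('w2.pkl','wb'));save('w2',np.clip(c['img']*1.5,0,255).astype(np.uint8),1.25)
```

```text
t 4.95 pos [ 503.6 -138.7  147.4] yaw 46.52 F [-0.5 -0.1 -0.2] w 60.1
shift [-4.5 -0.6 47.4] twist -3.98
```

View pics/w2.png

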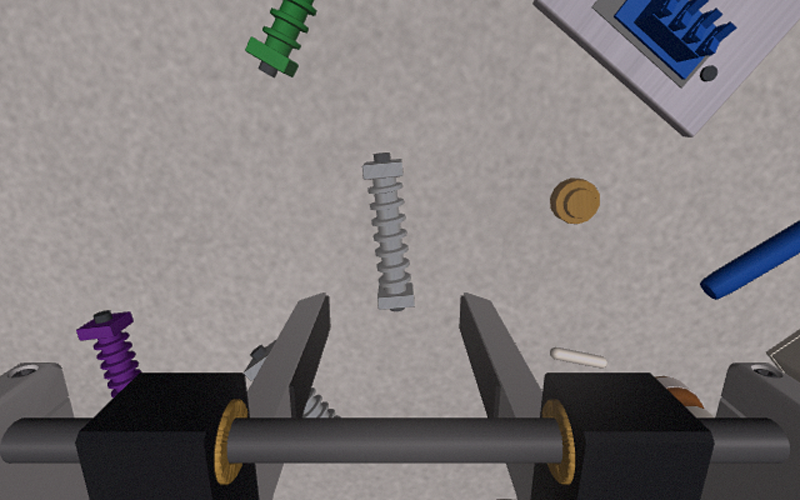

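Run:
```python
from h import *
import pickle
o,c=pickle.load(open('w2.pkl','rb'))
g=lambda u,v,z:ray(c,u/1.25,v/1.25,z,o)[:2]
# collars' top faces at z=28: top collar corners, bottom collar corners
for a,b,z in (((382,154),(397,310),14),((383,165),(395.5,293),28)):
    p,q=g(*a,z),g(*b,z);d=q-p;print(p,q,(p+q)/2,np.degrees(np.arctan2(d[1],d[0])),np.hypot(*d))
goto(500.1,-141.8,100,50.5)
```

```text
[ 452.30846756 -103.21644067] [ 548.89779883 -179.5881731 ] [ 500.60313319 -141.40230689] -38.33289219546124 123.13464349478042
[ 457.76794447 -106.89806217] [ 533.17505163 -166.34085148] [ 495.47149805 -136.61945682] -38.24841578387301 96.01914919912481
t 5.0 pos [ 503.6 -138.7  147.4] yaw 46.83 F [-0.3  0.4  0. ] w 60.1
shift [-4.5 -0.7 47.4] twist -3.67
```

Run:
```python
from h import *
goto(505.3,-145.1,30,51.7)
```

```text
t 5.0 pos [ 503.6 -138.7  147.4] yaw 46.83 F [-0.3  0.4  0. ] w 60.1
shift [ -3.    5.1 117.5] twist -4.87
```

Request:
move_arm([
  [-1,2,15],
  [-1,1.5,15],
  [-1,1.5,15],
  [0,0,15],
  [0,0,15],
  [0,0,15],
  [0,0,10],
  [0,0,0],
], twist=[-2.5,-2.4,0,0,0,0,0,0], hand=[60,60,60,60,60,60,60,60])

```text
time: 5.8
tool_pos: [507.4, -142.8, 46.2]
eef_rot: [[0.591, 0.807, 0.004], [0.807, -0.591, -0.007], [-0.003, 0.007, -1.0]]
wrist_force: [0.7, 0.2, 0.8]
gripper_width: 0.637
```

Run:
```python
from h import *
import pickle
goto(505.3,-145.1,3,51.7)
o=observe();c=snapshot('wrist');pickle.dump((o,c),open('w3.pkl','wb'));save('w3',np.clip(c['img']*1.5,0,255).astype(np.uint8),1.25)
```

```text
t 5.8 pos [ 507.4 -142.8   46.2] yaw 53.78 F [0.7 0.2 0.8] w 59.9
shift [-2.9 -0.7 43.2] twist 2.08
```

View pics/w3.png

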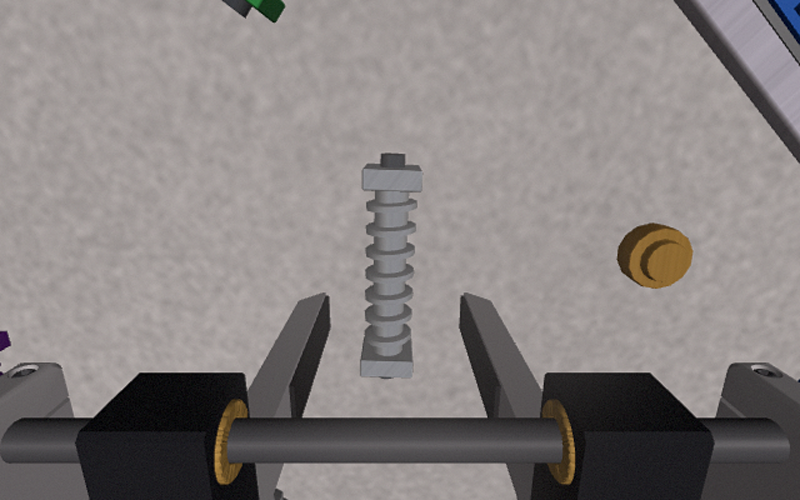

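Run:
```python
from h import *
import pickle
o,c=pickle.load(open('w3.pkl','rb'))
g=lambda u,v,z:ray(c,u/1.25,v/1.25,z,o)[:2]
p,q=g(393,153,14),g(386,378,14);d=q-p;d1=np.degrees(np.arctan2(d[1],d[0]));print((p+q)/2,d1,np.hypot(*d))
t=(p+q)/2+6*d/np.hypot(*d)
goto(*t,3,d1+90)
```

```text
[ 500.7863317  -141.66489843] -38.088718754382626 126.0104524717829
t 5.85 pos [ 507.7 -142.9   46.9] yaw 53.77 F [ 0.2 -0.1  0.5] w 60.2
shift [-3.1 -0.7 43.9] twist 1.86
```

Request:
move_arm([
  [-1,0,10],
  [-1,0,10],
  [-1,0,10],
  [0,-0.5,8],
  [0,0,3],
  [0,0,0],
], twist=[1,0.9,0,0,0,0], hand=[60,60,60,60,60,60])

```text
time: 6.45
tool_pos: [506.3, -145.7, 3.8]
eef_rot: [[0.618, 0.786, 0.007], [0.786, -0.618, -0.008], [-0.002, 0.01, -1.0]]
wrist_force: [-0.7, -0.8, -0.4]
gripper_width: 0.644
```

Run:
```python
from h import *
goto(505.3,-145.3,3,51.9)
```

```text
t 6.45 pos [ 506.3 -145.7    3.8] yaw 51.8 F [-0.7 -0.8 -0.4] w 60.5
shift [-0.3 -1.1  0.7] twist -0.1
```

Good. Close, then lift and look.

Request:
move_arm([
  [0,-0.5,0],
  [0,0,0],
  [0,0,0],
  [0,0,0],
  [0,0,0],
  [0,0,0],
  [0,0,0],
  [0,0,-5],
  [0,0,-10],
  [0,0,-20],
  [0,0,-25],
  [0,0,-25],
  [0,0,-25],
  [0,0,-10],
  [0,0,0],
], twist=[0,0,0,0,0,0,0,0,0,0,0,0,0,0,0], hand=[20,20,20,20,20,20,20,20,20,20,20,20,20,20,20])

```text
time: 7.95
tool_pos: [504.5, -144.1, 132.4]
eef_rot: [[0.618, 0.786, 0.008], [0.786, -0.618, -0.008], [-0.002, 0.011, -1.0]]
wrist_force: [0.0, -0.5, -2.5]
gripper_width: 0.258
```

Run:
```python
from h import *
import pickle
goto(518,86,140,100.4)
o=observe();c=snapshot('wrist');pickle.dump((o,c),open('w4.pkl','wb'));save('w4',np.clip(c['img']*1.5,0,255).astype(np.uint8),1.25)
```

```text
t 7.95 pos [ 504.5 -144.1  132.4] yaw 51.82 F [ 0.  -0.5 -2.5] w 24.3
shift [ 189.2 -131.5   -9.4] twist -48.58
```

View pics/w4.png

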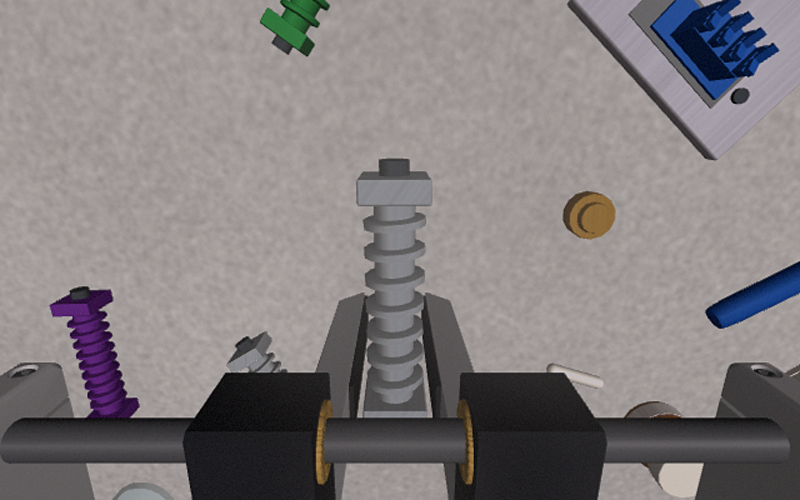

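Run:
```python
from h import *
import pickle
o,c=pickle.load(open('w4.pkl','rb'))
save('w4c',np.clip(c['img'][115:345,270:360]*1.8,0,255).astype(np.uint8),2.6*1)
T=np.array(c['T_tool_cam'])
def tp(u,v,z):
    d=T[:3,:3]@np.array([(u-c['cx'])/c['fx'],(v-c['cy'])/c['fy'],1]);p=T[:3,3]+d*(z-T[2,3])/d[2];return p
for v in (175,181,205): print(v,tp(394/1.25,v/1.25,-24.5).round(1))
for u,v in((395,395),(395,160)): print(tp(u/1.25,v/1.25,-10.5).round(1))
```

```text
175 [ -0.3 -65.  -24.5]
181 [ -0.3 -62.8 -24.5]
205 [ -0.3 -54.  -24.5]
[  0.2  37.4 -10.5]
[  0.1 -69.2 -10.5]
```

View pics/w4c.png

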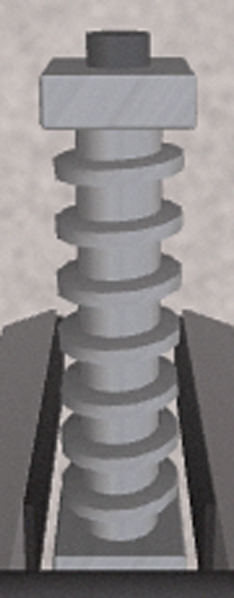

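Run:
```python
from h import *
goto(539,45,110,100.4)
```

```text
t 8.0 pos [ 504.3 -144.   131.6] yaw 51.82 F [ 0.7  0.2 -2.6] w 24.4
shift [170.1 -89.8  20.3] twist -48.58
```

Request:
move_arm([
  [8,-4,0],
  [17,-9,0],
  [17,-9,0],
  [17,-9,0],
  [17,-9,0],
  [17,-9,0],
  [17,-9,0],
  [17,-9,0],
  [17,-9,0],
  [12,-6,0],
  [8,-4,0],
  [4,0,0],
  [0,0,0],
], twist=[0,0,0,0,0,0,0,0,0,0,0,0,0], hand=[20,20,20,20,20,20,20,20,20,20,20,20,20])

```text
time: 9.3
tool_pos: [535.7, 54.5, 115.0]
eef_rot: [[0.618, 0.786, -0.017], [0.786, -0.618, -0.005], [-0.014, -0.01, -1.0]]
wrist_force: [0.5, -0.0, -1.6]
gripper_width: 0.264
```

Request:
move_arm([
  [0,0,3],
  [0,0,3],
  [0,0,3],
  [0,0,3],
  [0,0,3],
  [0,0,3],
  [0,0,2],
  [0,0,0],
], twist=[-4,-8,-8,-8,-8,-8,-4,0], hand=[20,20,20,20,20,20,20,20])

```text
time: 10.1
tool_pos: [535.3, 49.1, 93.9]
eef_rot: [[-0.198, 0.98, -0.017], [0.98, 0.198, -0.006], [-0.002, -0.018, -1.0]]
wrist_force: [0.6, -0.2, -3.0]
gripper_width: 0.259
```

Run:
```python
from h import *
import pickle
goto(539,45,110,100.4)
o=observe();c=snapshot('wrist');pickle.dump((o,c),open('w5.pkl','wb'));save('w5',np.clip(c['img']*1.5,0,255).astype(np.uint8),1.25)
```

```text
t 10.1 pos [535.3  49.1  93.9] yaw 101.42 F [ 0.6 -0.2 -3. ] w 24.4
shift [ -4.7   2.5 -16.2] twist 1.02
```

View pics/w5.png

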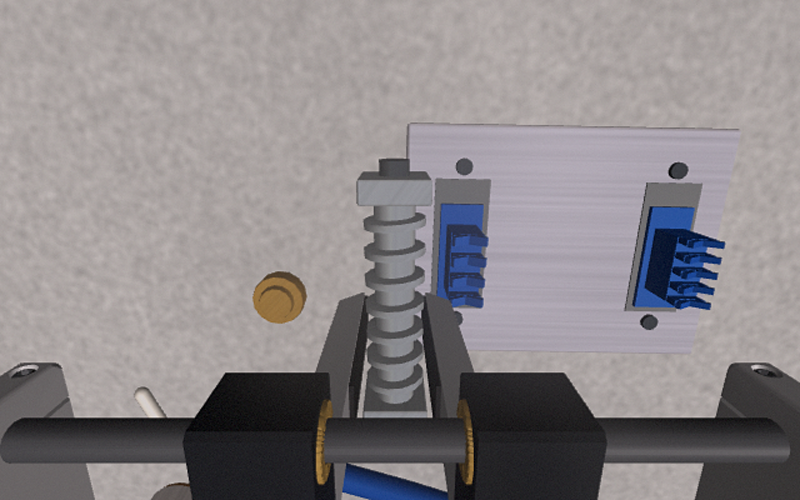

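Run:
```python
from h import *
import pickle
o,c=pickle.load(open('w5.pkl','rb'))
save('w5c',np.clip(c['img'][155:255,335:405]*2.,0,255).astype(np.uint8),5.8)
```

```text
(no output)
```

View pics/w5c.png

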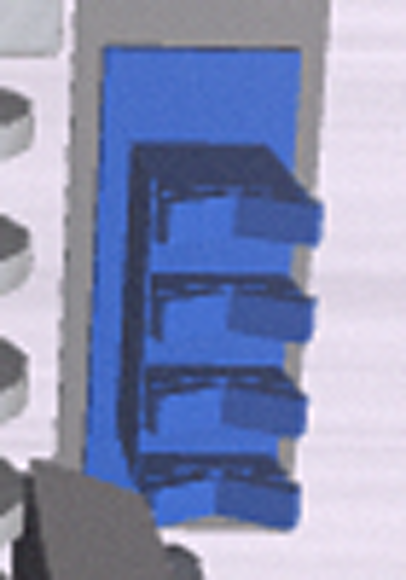

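Run:
```python
from h import *
import pickle
o,c=pickle.load(open('w5.pkl','rb'))
T=np.array(c['T_tool_cam']);E=np.array(o['eef_rot'])
f=lambda x,y,z:E.T@(ray(c,335+x/5.8,155+y/5.8,z,o)-o['tool_pos'])
Q=np.array([f(*p,51) for p in((320,224),(315,320),(305,415),(298,506))]);print(Q.round(1),Q.mean(0))
V=np.array([f(*p,49) for p in((237,211),(230,309),(223,400),(216,495))]);print(V.round(1),V.mean(0))
# left edges at 51
W=np.array([f(*p,51) for p in((157,220),(150,315),(143,408),(136,500))]);print(W.round(1),W.mean(0))
print('axis angle in tool',np.degrees(np.polyfit(V[:,1],V[:,0],1)[0]))
```

```text
[[ 50.7 -21.3  43.2]
 [ 50.8  -9.6  42.9]
 [ 50.2   2.4  42.7]
 [ 50.1  14.2  42.5]] [50.42489094 -3.57187598 42.83950481]
[[ 41.2 -22.4  45.2]
 [ 40.9 -10.3  45. ]
 [ 40.6   1.3  44.8]
 [ 40.3  13.6  44.5]] [40.7815937  -4.44414166 44.87487908]
[[ 31.5 -21.8  43.2]
 [ 31.1 -10.2  43. ]
 [ 30.7   1.5  42.8]
 [ 30.2  13.4  42.6]] [30.88778039 -4.25312227 42.89082039]
axis angle in tool -1.4168346597550068
```

Request:
move_arm([
  [5,1,0],
  [9,1,0],
  [9,1,0],
  [9,1,0],
  [6,0.7,0],
  [2.6,0,0],
  [0,0,0],
], twist=[0,0,0,0,0,0,1.4], hand=[20,20,20,20,20,20,20])

```text
time: 10.85
tool_pos: [532.0, 93.9, 94.4]
eef_rot: [[-0.165, 0.986, -0.016], [0.986, 0.165, -0.005], [-0.003, -0.017, -1.0]]
wrist_force: [-0.8, -0.7, -2.4]
gripper_width: 0.259
```

Run:
```python
from h import *
import pickle
o,c=pickle.load(open('w5.pkl','rb'));t=o['tool_pos']+np.array(o['eef_rot'])@np.array([40.6,4.7,0]);print(t)
goto(*t,100.0)
print(observe()['eef_rot'].round(4))
```

```text
[531.88269386  89.7925994   93.70211059]
t 10.85 pos [532.   93.9  94.4] yaw 99.49 F [-0.8 -0.7 -2.4] w 24.4
shift [-4.  -0.8  0.7] twist -0.51
[[-0.1649  0.9862 -0.0164]
 [ 0.9863  0.1648 -0.0054]
 [-0.0026 -0.017  -0.9999]]
```

Request:
move_arm([
  [-2,-0.4,0],
  [-1.8,-0.4,0],
  [0,0,0],
], twist=[-0.5,0,0], hand=[20,20,20])

```text
time: 11.15
tool_pos: [531.9, 89.3, 94.4]
eef_rot: [[-0.173, 0.985, -0.016], [0.985, 0.172, -0.006], [-0.003, -0.017, -1.0]]
wrist_force: [0.0, 0.1, -2.7]
gripper_width: 0.262
```

Run:
```python
from h import *
goto(531.9,89.8,93.7,100)
```

```text
t 11.15 pos [531.9  89.3  94.4] yaw 99.93 F [ 0.   0.1 -2.7] w 24.6
shift [0.5 0.1 0.7] twist -0.07
```

Aligned. Descend to just above tooth contact.

Request:
move_arm([
  [0.4,0,8],
  [0,0,8],
  [0,0,8],
  [0,0,6],
  [0,0,4],
  [0,0,0],
], twist=[0,0,0,0,0,0], hand=[20,20,20,20,20,20])

```text
time: 11.75
tool_pos: [530.7, 88.9, 56.3]
eef_rot: [[-0.172, 0.985, -0.018], [0.985, 0.172, -0.006], [-0.003, -0.019, -1.0]]
wrist_force: [-0.7, -0.0, -3.1]
gripper_width: 0.262
```

Run:
```python
from h import *
import pickle
a=np.array([531.9,89.8,93.7])
o,c=pickle.load(open('w5.pkl','rb'));z=np.array(o['eef_rot'])[:,2]
b=a+z*48;print(b)
goto(*b,100)
```

```text
[531.0664808   89.53402821  45.70797457]
t 11.75 pos [530.7  88.9  56.3] yaw 99.88 F [-0.7 -0.  -3.1] w 24.6
shift [ 0.6  0.7 10.6] twist -0.12
```

Request:
move_arm([
  [0.4,0.4,3],
  [0,0,2],
  [0,0,1.5],
  [0,0,1],
], twist=[0,0,0,0], hand=[20,20,20,20])

```text
time: 12.15
tool_pos: [531.3, 89.4, 48.7]
eef_rot: [[-0.172, 0.985, -0.017], [0.985, 0.172, -0.006], [-0.003, -0.018, -1.0]]
wrist_force: [0.4, -0.4, -2.0]
gripper_width: 0.262
```

Run:
```python
from h import *
goto(531.1,89.5,45.7,100)
```

```text
t 12.15 pos [531.3  89.4  48.7] yaw 99.89 F [ 0.4 -0.4 -2. ] w 24.6
shift [ 0.1 -0.1  3. ] twist -0.11
```

Request:
move_arm([
  [0,0,1],
  [0,0,1],
  [0,0,0.8],
  [0,0,0],
], twist=[0,0,0,0], hand=[20,20,20,20])

```text
time: 12.55
tool_pos: [531.6, 89.7, 46.8]
eef_rot: [[-0.172, 0.985, -0.016], [0.985, 0.172, -0.005], [-0.002, -0.016, -1.0]]
wrist_force: [-1.0, 0.9, -0.9]
gripper_width: 0.26
```

Run:
```python
from h import *
goto(531.1,89.5,45.7,100)
o=observe();print(o['ft_torque'])
```

```text
t 12.55 pos [531.6  89.7  46.8] yaw 99.89 F [-1.   0.9 -0.9] w 24.4
shift [-0.1 -0.5  1.1] twist -0.11
[ 0.13249388  0.14946067 -0.03596542]
```

Partial support is beginning (Fz −2.5 → −0.9). A little further.

Request:
move_arm([
  [0,0,0.8],
  [0,0,0.8],
  [0,0,0.5],
  [0,0,0],
], twist=[0,0,0,0], hand=[20,20,20,20])

```text
time: 12.95
tool_pos: [531.9, 89.9, 46.7]
eef_rot: [[-0.172, 0.985, -0.015], [0.985, 0.172, -0.005], [-0.002, -0.015, -1.0]]
wrist_force: [-1.1, 0.6, -0.5]
gripper_width: 0.257
```

Run:
```python
from h import *
import pickle
goto(531.1,89.5,45.7,100)
for n in('scene','wrist'):
    o=observe();c=snapshot(n);pickle.dump((o,c),open(n+'6.pkl','wb'))
    im=np.clip(c['img']*1.6,0,255).astype(np.uint8)
    save(n+'6',im[190:270,315:425] if n=='scene' else im,6.5 if n=='scene' else 1.25)
```

```text
t 12.95 pos [531.9  89.9  46.7] yaw 99.89 F [-1.1  0.6 -0.5] w 24.2
shift [-0.2 -0.8  1. ] twist -0.11
```

View pics/scene6.png

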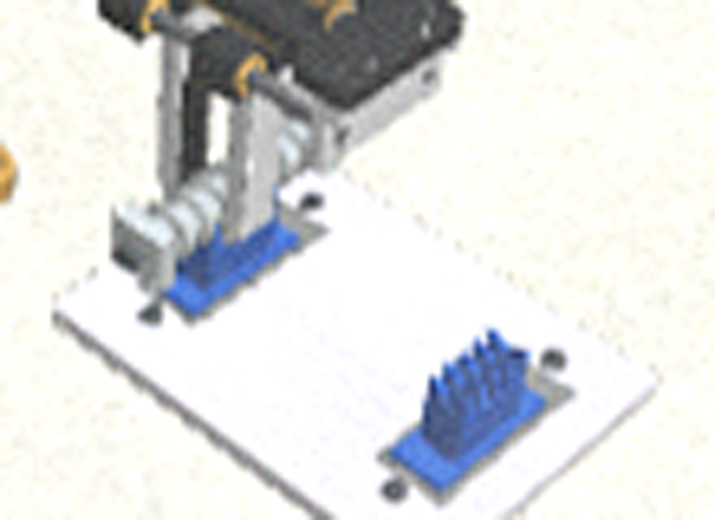

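View pics/wrist6.png

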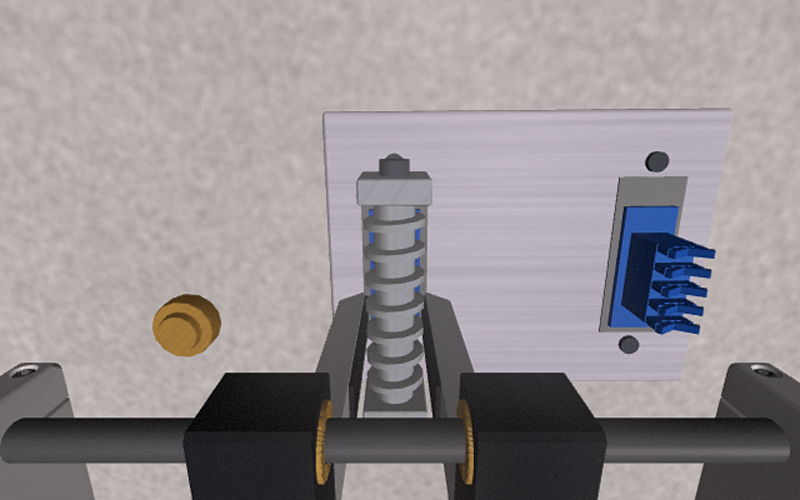

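Request:
move_arm([
  [0,-0.8,2],
  [0,0,2],
  [0,0,2],
], twist=[0,0,0], hand=[20,20,20])

```text
time: 13.35
tool_pos: [532.4, 90.0, 46.0]
eef_rot: [[-0.172, 0.985, -0.011], [0.985, 0.172, -0.005], [-0.003, -0.011, -1.0]]
wrist_force: [-16.8, -1.2, 31.7]
gripper_width: 0.261
```

Run:
```python
from h import *
goto(531.1,89.5,45.7,100)
```

```text
t 13.35 pos [532.4  90.   46. ] yaw 99.92 F [-16.8  -1.2  31.7] w 24.6
shift [-0.2 -1.4  0.3] twist -0.08
```

Request:
move_arm([
  [0,-1,-0.5],
  [0,-0.5,0],
  [0,0,0],
  [0,0,0],
  [0,0,0],
  [0,0,0],
  [0,0,0],
], twist=[0,0,0,0,0,0,0], hand=[20,20,50,50,50,50,50])

```text
time: 14.05
tool_pos: [531.4, 89.5, 46.3]
eef_rot: [[-0.172, 0.985, -0.01], [0.985, 0.172, -0.005], [-0.003, -0.01, -1.0]]
wrist_force: [0.0, 0.3, 0.2]
gripper_width: 0.53
```

Run:
```python
from h import *
goto(531.1,89.5,45.7,100)
```

```text
t 14.05 pos [531.4  89.5  46.3] yaw 99.91 F [0.  0.3 0.2] w 49.8
shift [ 0.1 -0.3  0.6] twist -0.09
```

Request:
move_arm([
  [0,0,-5],
  [0,0,-10],
  [0,0,-15],
  [0,0,-20],
  [0,0,-20],
  [0,0,-15],
  [-15,0,-10],
  [-20,0,0],
  [-20,0,0],
  [-10,0,0],
  [0,0,0],
], twist=[0,0,0,0,0,0,0,0,0,0,0], hand=[50,50,50,50,50,50,50,50,50,50,50])

```text
time: 15.15
tool_pos: [544.6, 20.9, 152.0]
eef_rot: [[-0.173, 0.985, -0.005], [0.985, 0.173, -0.005], [-0.004, -0.006, -1.0]]
wrist_force: [-1.0, 0.9, -0.1]
gripper_width: 0.532
```

Run:
```python
from h import *
import pickle
goto(555,-297,100,84.2)
for n in('scene','wrist'):
    o=observe();c=snapshot(n);pickle.dump((o,c),open(n+'7.pkl','wb'))
    im=np.clip(c['img']*1.6,0,255).astype(np.uint8)
    save(n+'7',im[190:270,315:425] if n=='scene' else im,6.5 if n=='scene' else 1.25)
```

```text
t 15.15 pos [544.6  20.9 152. ] yaw 99.94 F [-1.   0.9 -0.1] w 50.0
shift [-314.7  -44.4   53.6] twist 15.74
```

View pics/scene7.png

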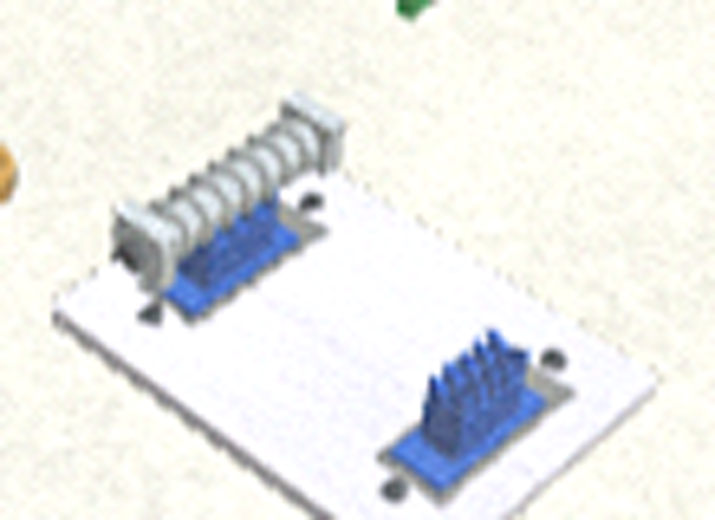

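View pics/wrist7.png

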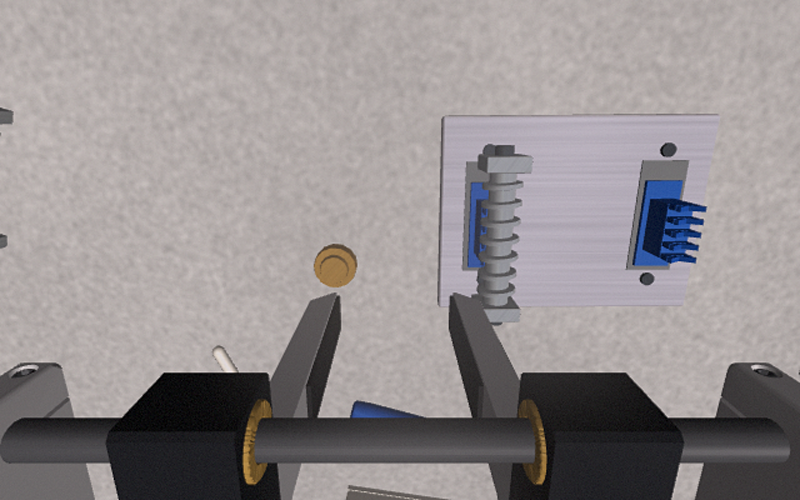

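```bash
cat >> h.py <<'E'
def cloud(c,o,us,vs):
    u,v=np.meshgrid(us,vs);z=c['range_z'][v,u].astype(float);p=np.stack([(u-c['cx'])/c['fx']*z,(v-c['cy'])/c['fy']*z,z],-1)
    T=np.array(c['T_tool_cam']);return o['tool_pos']+(p@T[:3,:3].T+T[:3,3])@np.array(o['eef_rot']).T
E
python3 - <<'E'
from h import *
import pickle
o,c=pickle.load(open('wrist7.pkl','rb'))
for (u0,u1,v0,v1) in ((390,420,127,134),(386,412,247,255),(395,405,140,240)):
    P=cloud(c,o,np.arange(u0,u1),np.arange(v0,v1)).reshape(-1,3);print(np.median(P,0),np.percentile(P[:,2],[5,25,75,95]))
P=cloud(c,o,np.arange(350,360),np.arange(110,210)).reshape(-1,3);print('plate?',np.median(P,0))
P=cloud(c,o,np.arange(430,500),np.arange(110,120)).reshape(-1,3);print('plate',np.median(P,0))
E
```

```text
[472.76498299  76.92836895  69.94176121] [68.79362965 69.51617222 70.42437295 71.25852125]
[569.44445156  96.02535221  70.00881816] [ 68.82201555  69.43304939  70.68726877 176.2902886 ]
[519.60056356  85.49578938  64.64785034] [62.10640164 63.65377826 67.27954441 69.01483593]
plate? [509.6850944   52.39485158  11.35885289]
plate [451.64945987 142.51373901  11.9151178 ]
```

First screw is home: both collar tops at z = 70.0 (56+14), level. Now the second screw.

Request:
move_arm([
  [-10,-1,0],
  [-20,-3,0],
  [-20,-3,0],
  [-20,-3,0],
  [-20,-3,0],
  [-20,-3,0],
  [-20,-3,0],
  [-20,-3,0],
  [-20,-3,0],
  [-20,-3,0],
  [-20,-3,0],
  [-20,-3,0],
  [-20,-3,0],
  [-20,-3,0],
  [-20,-3,0],
  [-15,-3,0],
  [-5,0,0],
  [0,0,0],
], twist=[0,0,0,0,0,0,0,0,0,0,0,0,0,0,5,5,5,0], hand=[60,60,60,60,60,60,60,60,60,60,60,60,60,60,60,60,60,60])

```text
time: 17.05
tool_pos: [551.3, -302.0, 150.5]
eef_rot: [[0.082, 0.997, -0.011], [0.997, -0.082, -0.003], [-0.004, -0.011, -1.0]]
wrist_force: [0.7, 0.6, -0.7]
gripper_width: 0.638
```

Run:
```python
from h import *
import pickle
goto(555,-297,100,84.2)
o=observe();c=snapshot('wrist');pickle.dump((o,c),open('w8.pkl','wb'));save('w8',np.clip(c['img']*1.5,0,255).astype(np.uint8),1.25)
```

```text
t 17.05 pos [ 551.3 -302.   150.5] yaw 85.3 F [ 0.7  0.6 -0.7] w 60.0
shift [ 5.5  3.8 50.5] twist 1.1
```

View pics/w8.png

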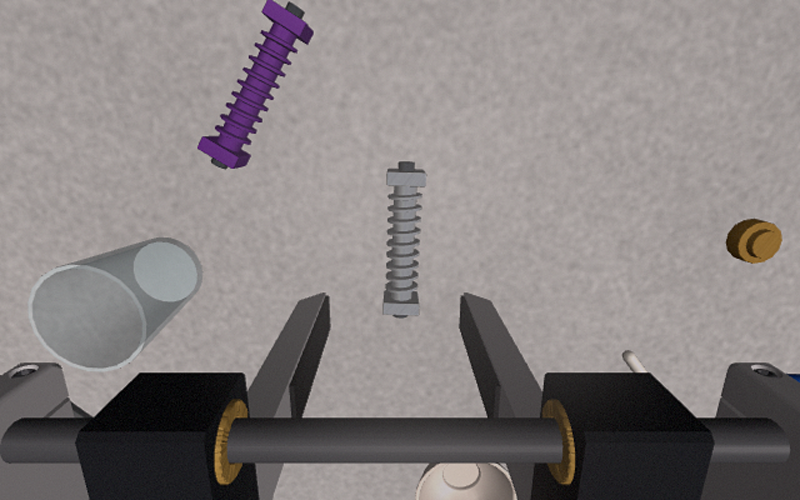

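Run:
```python
from h import *
import pickle
o,c=pickle.load(open('w8.pkl','rb'))
g=lambda u,v,z:ray(c,u/1.25,v/1.25,z,o)[:2]
p,q=g(406,162,14),g(401,317,14);d=q-p;a=np.degrees(np.arctan2(d[1],d[0]));print((p+q)/2,a,np.hypot(*d))
print('beaker',g(165,272,0),'rim',g(145,300,95),'bowl',g(466,470,35))
t=(p+q)/2+2.5*d/np.hypot(*d)
goto(*t,40,a+90)
```

```text
[ 555.97855198 -296.07800534] -6.14979374439641 123.88341734649865
beaker [ 568.11552315 -494.16840547] rim [ 556.71018848 -452.96189583] bowl [ 753.42161524 -258.10154326]
t 17.1 pos [ 551.4 -301.6  150.6] yaw 85.48 F [-0.2  0.1 -0.5] w 60.2
shift [  6.3   7.8 110.5] twist 1.63
```

Request:
move_arm([
  [2,2,15],
  [2,2,15],
  [1.5,2,15],
  [0,0,15],
  [0,0,15],
  [0,0,15],
  [0,0,10],
  [0,0,5],
  [0,0,0],
], twist=[0.8,0.8,0,0,0,0,0,0,0], hand=[60,60,60,60,60,60,60,60,60])

```text
time: 18.0
tool_pos: [556.2, -291.4, 31.7]
eef_rot: [[0.096, 0.995, -0.017], [0.995, -0.096, 0.001], [-0.001, -0.017, -1.0]]
wrist_force: [-0.0, 0.7, -0.1]
gripper_width: 0.636
```

Run:
```python
from h import *
import pickle
goto(557,-296.2,3.5,83.85)
o=observe();c=snapshot('wrist');pickle.dump((o,c),open('w9.pkl','wb'));save('w9',np.clip(c['img']*1.5,0,255).astype(np.uint8),1.25)
```

```text
t 18.0 pos [ 556.2 -291.4   31.7] yaw 84.52 F [-0.   0.7 -0.1] w 59.8
shift [-4.7  1.7 28.2] twist 0.67
```

View pics/w9.png

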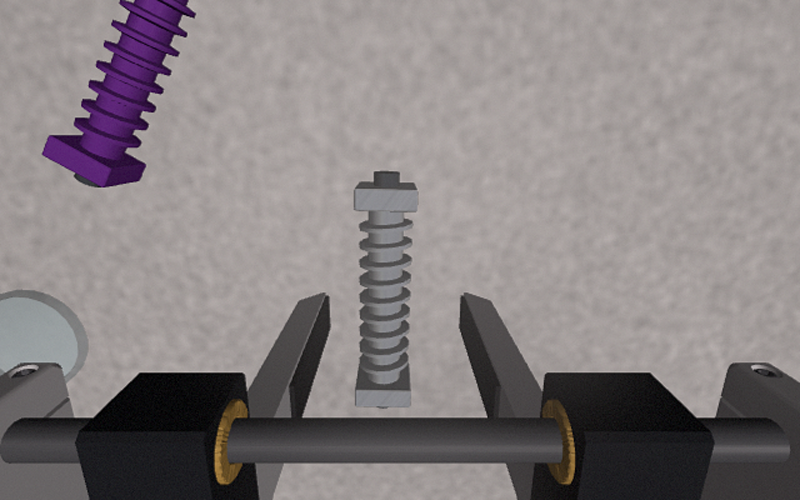

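Request:
move_arm([
  [-2,0.8,8],
  [-2,0.8,8],
  [0,0,7],
  [0,0,3],
  [0,0,0],
], twist=[0.6,0,0,0,0], hand=[60,60,60,60,60])

```text
time: 18.55
tool_pos: [558.0, -296.6, 5.4]
eef_rot: [[0.107, 0.994, -0.014], [0.994, -0.107, -0.001], [-0.002, -0.014, -1.0]]
wrist_force: [0.7, 0.4, 0.2]
gripper_width: 0.637
```

Run:
```python
from h import *
import pickle
goto(557,-296.2,3.5,83.85)
o=observe();c=snapshot('wrist');pickle.dump((o,c),open('w10.pkl','wb'));save('w10',np.clip(c['img']*1.5,0,255).astype(np.uint8),1.25)
```

```text
t 18.55 pos [ 558.  -296.6    5.4] yaw 83.86 F [0.7 0.4 0.2] w 59.9
shift [ 0.2 -1.   1.9] twist 0.01
```

View pics/w10.png

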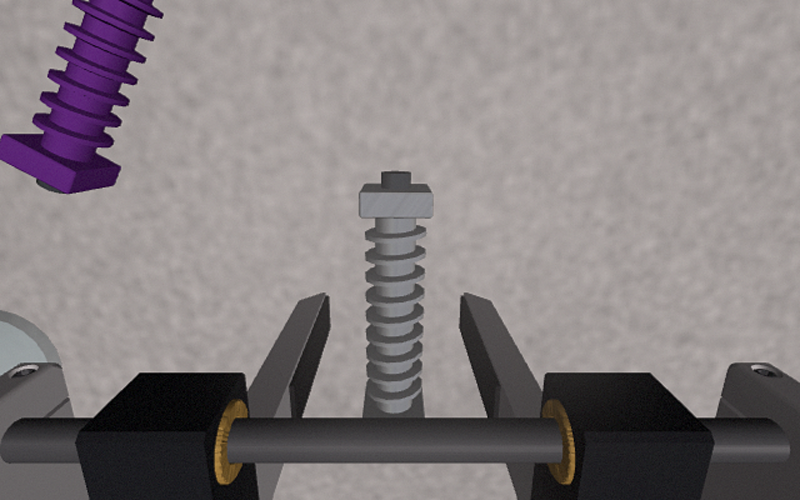

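Request:
move_arm([
  [0,0,1.5],
  [0,0,0],
  [0,0,0],
  [0,0,0],
  [0,0,0],
  [0,0,0],
  [0,0,0],
  [0,0,0],
], twist=[0,0,0,0,0,0,0,0], hand=[60,20,20,20,20,20,20,20])

```text
time: 19.4
tool_pos: [558.5, -296.7, 5.1]
eef_rot: [[0.107, 0.994, -0.013], [0.994, -0.107, -0.002], [-0.003, -0.012, -1.0]]
wrist_force: [0.6, 0.4, -0.5]
gripper_width: 0.265
```

Request:
move_arm([
  [0,0,-5],
  [0,0,-10],
  [0,0,-20],
  [0,0,-25],
  [0,0,-25],
  [0,0,-25],
  [0,0,-10],
  [0,0,0],
], twist=[0,0,0,0,0,0,0,0], hand=[20,20,20,20,20,20,20,20])

```text
time: 20.2
tool_pos: [559.2, -295.9, 131.8]
eef_rot: [[0.107, 0.994, -0.015], [0.994, -0.107, -0.0], [-0.002, -0.015, -1.0]]
wrist_force: [-0.4, 0.5, -4.0]
gripper_width: 0.259
```

Run:
```python
from h import *
import pickle
# target: TCP ready, block 9 at (498.2,215.7) wrist est; hand 45 short in tool x
s=np.array([498.2,214.5]);yx=np.array([np.cos(np.radians(10)),np.sin(np.radians(10))]);xx=np.array([-yx[1],yx[0]])
t=s+4.4*yx-45*xx;print(t)
goto(*t,130,100)
o=observe();c=snapshot('wrist');pickle.dump((o,c),open('w11.pkl','wb'));save('w11',np.clip(c['img']*1.5,0,255).astype(np.uint8),1.25)
```

```text
[510.34732211 170.9477031 ]
t 20.2 pos [ 559.2 -295.9  131.8] yaw 83.87 F [-0.4  0.5 -4. ] w 24.4
shift [459.  -98.4   2.4] twist -16.13
```

View pics/w11.png

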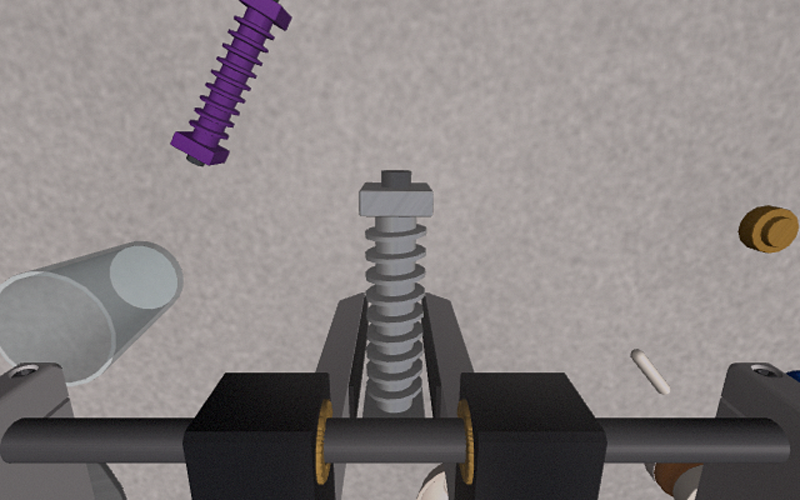

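Request:
move_arm([
  [8,-2,-1],
  [20,-4,-1],
  [20,-4,-1],
  [20,-4,-1],
  [20,-4,-1],
  [20,-4,-1],
  [20,-4,-1],
  [20,-4,-1],
  [20,-4,-1],
  [20,-4,-1],
  [20,-4,-1],
  [20,-4,-1],
  [20,-4,-1],
  [20,-4,-1],
  [20,-4,-1],
  [20,-4,-1],
  [20,-4,-1],
  [20,-4,-1],
  [20,-4,-1],
  [20,-4,-1],
], twist=[0,0,0,0,0,0,0,0,0,0,0,0,0,0,0,0,0,0,0,0], hand=[20,20,20,20,20,20,20,20,20,20,20,20,20,20,20,20,20,20,20,20])

```text
time: 22.25
tool_pos: [505.8, 122.8, 129.7]
eef_rot: [[0.108, 0.993, -0.056], [0.994, -0.107, 0.009], [0.003, -0.057, -0.998]]
wrist_force: [0.7, -0.1, -3.2]
gripper_width: 0.262
```

Run:
```python
from h import *
goto(510.3,170.9,120,100)
```

```text
t 22.25 pos [505.8 122.8 129.7] yaw 83.82 F [ 0.7 -0.1 -3.2] w 24.7
shift [48.3 -0.1  9.9] twist -16.18
```

Request:
move_arm([
  [16,0,0],
  [12,0,0],
  [8,0,0],
  [5,0,0],
  [0,0,0],
  [0,0,0],
], twist=[-4,-4,-4,-4,0,0], hand=[20,20,20,20,20,20])

```text
time: 22.85
tool_pos: [501.2, 168.9, 123.4]
eef_rot: [[-0.182, 0.981, -0.067], [0.983, 0.183, 0.007], [0.019, -0.065, -0.998]]
wrist_force: [-0.5, 0.3, -3.0]
gripper_width: 0.261
```

Run:
```python
from h import *
goto(510.3,170.9,120,100);print(observe()['eef_rot'].round(4))
```

```text
t 22.85 pos [501.2 168.9 123.4] yaw 100.51 F [-0.5  0.3 -3. ] w 24.6
shift [0.2 9.5 2.7] twist 0.51
[[-0.1825  0.9809 -0.0673]
 [ 0.983   0.1833  0.0069]
 [ 0.0191 -0.0649 -0.9977]]
```

Request:
move_arm([
  [0,15,0],
  [0,15,0],
  [0,15,0],
  [0,15,0],
  [0,0,0],
], twist=[0,0,0,0,0], hand=[20,20,20,20,20])

```text
time: 23.35
tool_pos: [560.3, 178.5, 116.9]
eef_rot: [[-0.171, 0.983, -0.071], [0.985, 0.172, 0.006], [0.018, -0.069, -0.997]]
wrist_force: [-0.1, -0.0, -2.6]
gripper_width: 0.262
```

Run:
```python
from h import *
goto(510.3,170.9,120,100);print(observe()['eef_rot'].round(4))
```

```text
t 23.35 pos [560.3 178.5 116.9] yaw 99.86 F [-0.1 -0.  -2.6] w 24.6
shift [  1.1 -50.7   0.5] twist -0.14
[[-0.1712  0.9827 -0.071 ]
 [ 0.9851  0.1721  0.0059]
 [ 0.018  -0.069  -0.9975]]
```

Request:
move_arm([
  [-20,-10,0],
  [-20,-10,0],
  [-20,-10,0],
  [-20,-10,0],
  [-20,-10,0],
  [0,0,0],
], twist=[0,0,0,0,0,0], hand=[20,20,20,20,20,20])

```text
time: 23.95
tool_pos: [522.0, 66.8, 116.3]
eef_rot: [[-0.163, 0.984, -0.076], [0.986, 0.164, 0.005], [0.017, -0.074, -0.997]]
wrist_force: [0.2, 0.1, -2.8]
gripper_width: 0.264
```

Run:
```python
from h import *
goto(510.3,170.9,120,100);print(observe()['eef_rot'].round(4),observe()['joint_velocities'].round(3),observe()['joints'].round(3))
```

```text
t 23.95 pos [522.   66.8 116.3] yaw 99.38 F [ 0.2  0.1 -2.8] w 24.8
shift [104.7   5.2  -2.3] twist -0.62
[[-0.163   0.9837 -0.076 ]
 [ 0.9865  0.1639  0.0051]
 [ 0.0175 -0.0741 -0.9971]] [ 0.027 -0.001 -0.001  0.013 -0.004  0.035] [ 0.053  0.383  1.631  0.01   1.204 -1.686]
```

Request:
move_arm([
  [0,0,-20],
  [0,0,-20],
  [0,0,-20],
  [0,0,-20],
  [0,0,0],
], twist=[0,0,0,0,0], hand=[20,20,20,20,20])

```text
time: 24.45
tool_pos: [525.5, 67.3, 197.5]
eef_rot: [[-0.156, 0.985, -0.079], [0.988, 0.157, 0.006], [0.018, -0.077, -0.997]]
wrist_force: [0.3, 0.2, -3.9]
gripper_width: 0.262
```

Run:
```python
from h import *
goto(510.3,170.9,110,100);print(observe()['eef_rot'].round(4))
```

```text
t 24.45 pos [525.5  67.3 197.5] yaw 98.99 F [ 0.3  0.2 -3.9] w 24.7
shift [103.1   8.1  89. ] twist -1.01
[[-0.1563  0.9845 -0.0792]
 [ 0.9875  0.1573  0.0058]
 [ 0.0181 -0.0774 -0.9968]]
```

Request:
move_arm([
  [0,0,20],
  [0,0,20],
  [0,0,20],
  [0,0,18],
  [0,0,0],
], twist=[0,0,0,0,0], hand=[20,20,20,20,20])

```text
time: 24.95
tool_pos: [516.0, 69.4, 112.6]
eef_rot: [[-0.154, 0.985, -0.082], [0.988, 0.155, 0.006], [0.019, -0.08, -0.997]]
wrist_force: [0.7, 0.5, -2.7]
gripper_width: 0.26
```

Run:
```python
from h import *
goto(510.3,170.9,110,100);print(observe()['eef_rot'].round(4))
```

```text
t 24.95 pos [516.   69.4 112.6] yaw 98.85 F [ 0.7  0.5 -2.7] w 24.5
shift [101.1  10.3   3.7] twist -1.15
[[-0.1538  0.9847 -0.0823]
 [ 0.9879  0.1548  0.0059]
 [ 0.0185 -0.0804 -0.9966]]
```

Request:
move_arm([
  [25,3,0],
  [40,4,0],
  [28,2,0],
  [0,0,0],
], twist=[-1.1,0,0,0], hand=[20,20,20,20])

```text
time: 25.35
tool_pos: [508.1, 165.6, 113.4]
eef_rot: [[-0.17, 0.982, -0.084], [0.985, 0.171, 0.006], [0.02, -0.082, -0.996]]
wrist_force: [0.3, -0.8, -2.8]
gripper_width: 0.263
```

Run:
```python
from h import *
import pickle
goto(510.3,170.9,110,100);print(observe()['eef_rot'].round(4))
o=observe();c=snapshot('wrist');pickle.dump((o,c),open('w12.pkl','wb'));im=np.clip(c['img']*1.6,0,255).astype(np.uint8);save('w12',im,1.25)
save('w12c',im[155:275,320:420],5)
```

```text
t 25.35 pos [508.1 165.6 113.4] yaw 99.76 F [ 0.3 -0.8 -2.8] w 24.7
shift [4.8 3.3 3.2] twist -0.24
[[-0.1695  0.9819 -0.084 ]
 [ 0.9853  0.1706  0.006 ]
 [ 0.0203 -0.0818 -0.9964]]
```

View pics/w12.png

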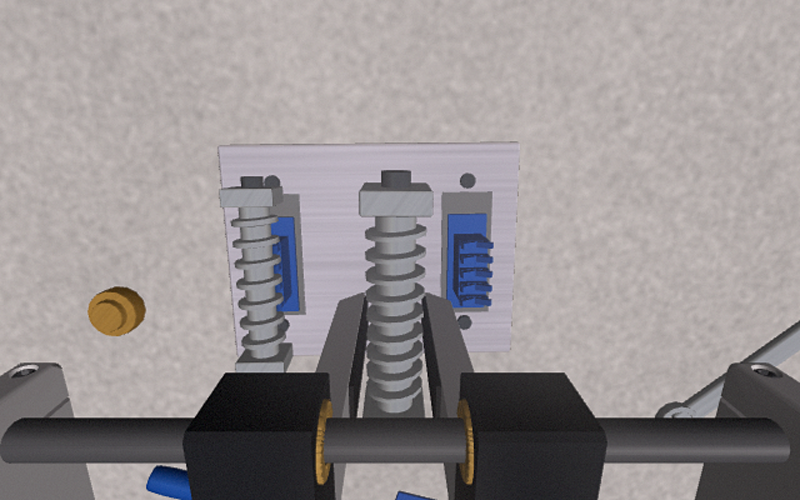

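View pics/w12c.png

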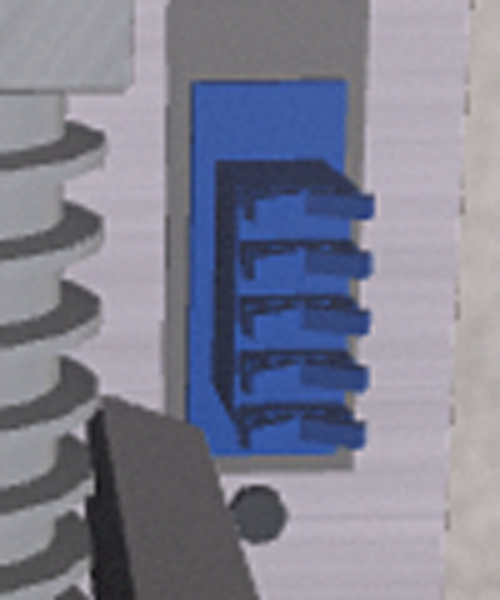

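Run:
```python
from h import *
import pickle
o,c=pickle.load(open('w12.pkl','rb'))
T=np.array(c['T_tool_cam']);E=np.array(o['eef_rot'])
def tp(c,u,v,z):
    d=T[:3,:3]@np.array([(u-c['cx'])/c['fx'],(v-c['cy'])/c['fy'],1]);return T[:3,3]+d*(z-T[2,3])/d[2]
for v in(191,216): print(tp(c,396/1.25,v/1.25,-22.9).round(1))
w=pickle.load(open('w4.pkl','rb'))[1];
for v in(180,205): print('A',tp(w,396/1.25,v/1.25,-24.5).round(1))
f=lambda x,y,z:ray(c,320+x/5,155+y/5,z,o)
Q=np.array([f(*p,51) for p in((372,207),(372,264),(370,321),(368,379),(364,436))]);
W=np.array([f(*p,51) for p in((240,207),(240,264),(239,321),(238,379),(238,436))]);
print(Q.round(1),np.linalg.norm(np.diff(Q,axis=0),axis=1));M=(Q.mean(0)+W.mean(0))/2;print('centre',M,'width',np.linalg.norm(Q.mean(0)-W.mean(0)))
d=Q[-1]-Q[0];print('axis',np.degrees(np.arctan2(d[1],d[0])))
np.save('M.npy',M)
```

```text
[  0.4 -59.1 -22.9]
[  0.4 -49.7 -22.9]
A [  0.4 -63.3 -24.5]
A [  0.4 -54.2 -24.5]
[[479.7 221.8  51. ]
 [488.3 223.7  51. ]
 [497.  225.3  51. ]
 [506.1 227.   51. ]
 [515.1 228.4  51. ]] [8.77527274 8.88896053 9.17506612 9.14637673]
centre [498.87037247 215.46824828  51.        ] width 19.845482899819288
axis 10.514744988633746
```

```bash
cat > tgt.py <<'E'
from h import *
M=np.load('M.npy')
def tgt(dz,along=0.7-4.5,yaw=100.3):
    o=observe();E=np.array(o['eef_rot']);a=np.radians(10.3);ax=np.array([np.cos(a),np.sin(a),0])
    c=np.array([M[0],M[1],56+dz])+along*ax
    t=c-E@np.array([0.2,-4.4,-8.9]);print('tilt',E[:,2].round(4),'tgt',t.round(1));goto(*t,yaw)
E
python3 -c "
from tgt import *
tgt(45);tgt(20)"
```

```text
tilt [-0.084   0.0057 -0.9965] tgt [498.7 215.4  91.8]
t 25.4 pos [508.3 164.4 113.3] yaw 99.74 F [-0.7 -0.3 -3.6] w 24.4
shift [51.5  1.  22.6] twist -0.56
tilt [-0.084   0.0057 -0.9965] tgt [498.7 215.4  66.8]
t 25.4 pos [508.3 164.4 113.3] yaw 99.74 F [-0.7 -0.3 -3.6] w 24.4
shift [51.   3.1 47.5] twist -0.56
```

Request:
move_arm([
  [18,0,5],
  [18,0.5,10],
  [11,0.5,6],
  [0,0,0],
], twist=[-0.5,0,0,0], hand=[20,20,20,20])

```text
time: 25.8
tool_pos: [499.8, 209.6, 93.5]
eef_rot: [[-0.175, 0.981, -0.083], [0.984, 0.176, 0.005], [0.02, -0.081, -0.997]]
wrist_force: [0.3, -0.9, -2.4]
gripper_width: 0.264
```

```bash
python3 -c "
from tgt import *
tgt(10)"
```

```text
tilt [-0.0828  0.0053 -0.9966] tgt [498.7 215.4  56.8]
t 25.8 pos [499.8 209.6  93.5] yaw 100.09 F [ 0.3 -0.9 -2.4] w 24.8
shift [ 5.2  2.9 36.7] twist -0.21
```

Request:
move_arm([
  [5,1.5,10],
  [0,1.4,12],
  [0,0,9],
  [0,0,0],
], twist=[-0.2,0,0,0], hand=[20,20,20,20])

```text
time: 26.2
tool_pos: [499.8, 213.4, 60.0]
eef_rot: [[-0.177, 0.981, -0.083], [0.984, 0.178, 0.005], [0.02, -0.08, -0.997]]
wrist_force: [0.1, -0.4, -2.5]
gripper_width: 0.26
```

```bash
python3 -c "
from tgt import *
tgt(7);tgt(1.5)"
```

```text
tilt [-0.0827  0.005  -0.9966] tgt [498.7 215.4  53.8]
t 26.2 pos [499.8 213.4  60. ] yaw 100.2 F [ 0.1 -0.4 -2.5] w 24.4
shift [ 2.1 -0.2  6.3] twist -0.1
tilt [-0.0827  0.005  -0.9966] tgt [498.7 215.4  48.3]
t 26.2 pos [499.8 213.4  60. ] yaw 100.2 F [ 0.1 -0.4 -2.5] w 24.4
shift [ 2.   0.3 11.8] twist -0.1
```

Request:
move_arm([
  [1.8,0,3],
  [0,0,2.5],
  [0,0,0],
], twist=[0,0,0], hand=[20,20,20])

```text
time: 26.5
tool_pos: [499.2, 214.8, 54.2]
eef_rot: [[-0.176, 0.981, -0.083], [0.984, 0.177, 0.005], [0.02, -0.081, -0.997]]
wrist_force: [-0.0, 0.1, -3.3]
gripper_width: 0.262
```

```bash
python3 -c "
from tgt import *
tgt(1.5)"
```

```text
tilt [-0.0827  0.005  -0.9966] tgt [498.7 215.4  48.3]
t 26.5 pos [499.2 214.8  54.2] yaw 100.16 F [-0.   0.1 -3.3] w 24.7
shift [0.6 0.1 5.9] twist -0.14
```

Request:
move_arm([
  [0.6,0.2,2],
  [0,0,1.5],
  [0,0,1],
  [0,0,0],
], twist=[0,0,0,0], hand=[20,20,20,20])

```text
time: 26.9
tool_pos: [499.3, 215.6, 49.9]
eef_rot: [[-0.176, 0.981, -0.082], [0.984, 0.177, 0.005], [0.02, -0.079, -0.997]]
wrist_force: [0.5, -0.5, -2.9]
gripper_width: 0.261
```

```bash
python3 -c "
from tgt import *
tgt(1.5);print(observe()['ft_torque'])"
```

```text
tilt [-0.0816  0.0054 -0.9967] tgt [498.8 215.4  48.3]
t 26.9 pos [499.3 215.6  49.9] yaw 100.16 F [ 0.5 -0.5 -2.9] w 24.6
shift [-0.1 -0.4  1.7] twist -0.14
[ 0.00657366 -0.12103657  0.017002  ]
```

Request:
move_arm([
  [0,-0.4,1.2],
  [0,0,1],
  [0,0,0],
], twist=[0,0,0], hand=[20,20,20])

```text
time: 27.2
tool_pos: [498.9, 215.8, 48.2]
eef_rot: [[-0.177, 0.981, -0.081], [0.984, 0.178, 0.006], [0.02, -0.078, -0.997]]
wrist_force: [-0.5, 0.3, -0.1]
gripper_width: 0.259
```

```bash
python3 -c "
from tgt import *
tgt(1.5);print(observe()['ft_torque'])
import pickle
for n in('scene','wrist'):
    c=snapshot(n);im=np.clip(c['img']*1.6,0,255).astype(np.uint8)
    save(n+'13',im[190:270,315:425] if n=='scene' else im,6.5 if n=='scene' else 1.25)
"
```

```text
tilt [-0.0807  0.0059 -0.9967] tgt [498.8 215.4  48.3]
t 27.2 pos [498.9 215.8  48.2] yaw 100.17 F [-0.5  0.3 -0.1] w 24.3
shift [-0.3 -0.2 -0.1] twist -0.13
[0.0353939  0.06961843 0.03705639]
```

View pics/wrist13.png

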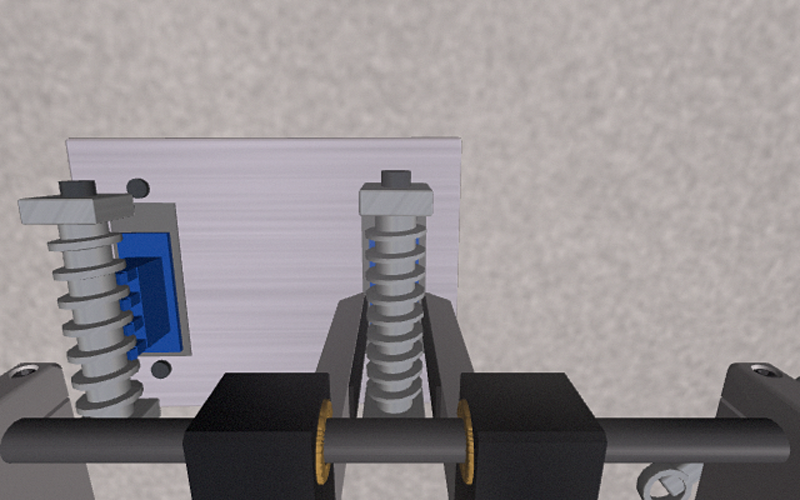

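Weight is now carried exactly where the tilt predicts. Releasing lets it level out.

Request:
move_arm([
  [0,0,0],
  [0,0,0],
  [0,0,0],
  [0,0,0],
  [0,0,0],
  [0,0,-10],
  [0,2,-20],
  [0,2,-20],
  [0,2,-25],
  [0,2,-25],
  [-10,0,-15],
  [-25,0,0],
  [-20,0,0],
  [0,0,0],
], twist=[0,0,0,0,0,0,0,0,0,0,0,0,0,0], hand=[30,40,50,50,50,50,50,50,50,50,50,50,50,50])

```text
time: 28.7
tool_pos: [527.5, 161.1, 173.0]
eef_rot: [[-0.178, 0.981, -0.075], [0.984, 0.179, 0.006], [0.02, -0.073, -0.997]]
wrist_force: [-0.6, -0.1, -0.2]
gripper_width: 0.533
```

Run:
```python
from h import *
import pickle
goto(510,150,180,100)
for n in('scene','wrist'):
    o=observe();c=snapshot(n);pickle.dump((o,c),open(n+'14.pkl','wb'))
    im=np.clip(c['img']*1.6,0,255).astype(np.uint8)
    save(n+'14',im[190:270,315:425] if n=='scene' else im,6.5 if n=='scene' else 1.25)
```

```text
t 28.7 pos [527.5 161.1 173. ] yaw 100.25 F [-0.6 -0.1 -0.2] w 50.1
shift [ -7.6 -19.7  -5.7] twist 0.25
```

View pics/wrist14.png

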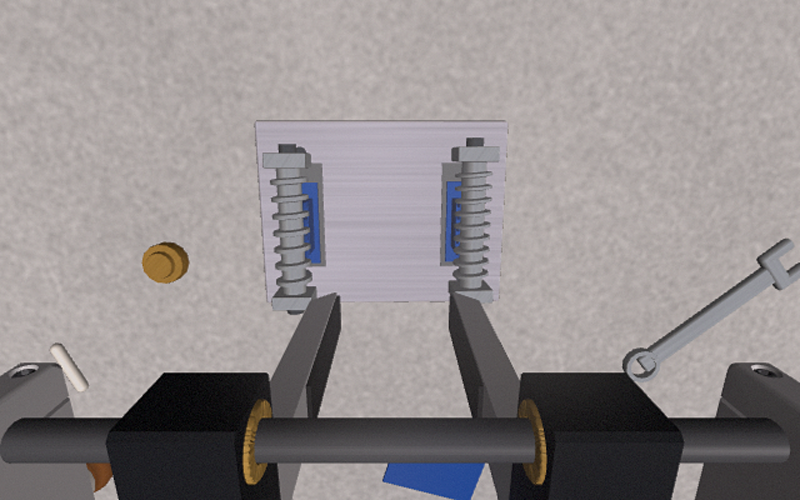

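View pics/scene14.png

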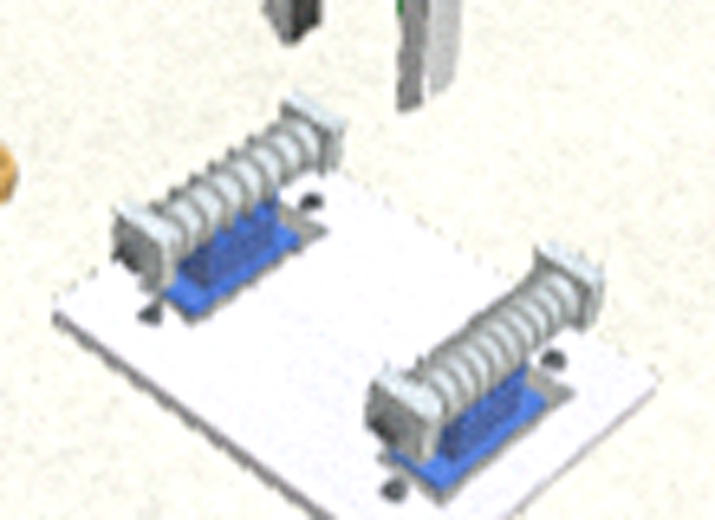

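Run:
```python
from h import *
import pickle
o,c=pickle.load(open('wrist14.pkl','rb'))
for n,(u0,u1,v0,v1) in dict(A1=(214,244,124,132),A2=(222,246,235,242),B1=(366,396,120,127),B2=(366,388,234,239)).items():
    P=cloud(c,o,np.arange(u0,u1),np.arange(v0,v1)).reshape(-1,3);print(n,np.median(P,0).round(1),np.percentile(P[:,2],[25,75]).round(1))
```

```text
A1 [472.7  81.1  69.9] [69.4 70.4]
A2 [567.7  97.1  69.3] [66.3 70. ]
B1 [446.6 204.4  69.9] [69.4 70.4]
B2 [542.  222.1  70.1] [ 69.4 176. ]
```

Run:
```python
from h import *
print(finish_job())
```

```text
the job is handed in; nothing more can be done
None
```

Both screws are on the blocks they fit, released, and the job is handed in at about 29 s of the 72 s allowed. I counted ridges and teeth in the wrist images instead of trying each screw on both blocks, and each fitted its block on the first go.

- **12 mm screw (7 ridges):** it lies on the 4-tooth block, at about y = 87 mm. It is centred on that block.
- **9 mm screw (9 ridges):** it lies on the 5-tooth block, at about y = 215 mm. That block has a tooth at its middle, so the screw sits about half a pitch (4.5 mm) off the block's centre, on the side nearer the station point.

**Last checks:**
- **Home and level:** the wrist depth image put all four collar tops at z = 69.3 to 70.1 mm against 70 expected. The lowest reading, at one end of the 12 mm screw, was noisy; it read 70.0 in an earlier check.
- **Hand:** it is open and about 100 mm clear of the screws.
- **Other objects:** I touched only the two screws and the gauge. I did not take a final overhead picture to confirm the other objects were undisturbed.

**What disagreed:**
- The top and wrist cameras differed by about 3 mm on where the gauge is, so I aligned each screw to its block in one close wrist image.
- The tool drifted to about 4.5° of tilt while carrying the second screw. I lowered it to light contact and let it level itself on release, which the depth check confirmed.
- The largest force I read was about 36 N at the wrist, while seating the first screw. That was the tool pressing through the held screw.

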